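# Close a capsule tray in the pedal press

### The arm

A 6-joint arm with a two-finger parallel gripper is mounted at the origin on the work surface. World frame = base frame: x ahead of the robot, y to its left, z up, the work surface at z = 0. Lengths are in m, angles in degrees, forces in N, time in s.
With the tool pointing down it reaches from about 0.3 to 0.75 m from the base axis. Payload 8.5 kg.
Tool frame: the origin (TCP) lies on the centre line of the jaws, within the pads' length; the fingertips stand 19 mm ahead of it and the grasp point (between the pads) is the TCP (env.tcp_to_tips is the z of the fingertips in the tool frame, in m); z points along the fingers, y is the line along which they close (so a half turn about z gives the same grasp; the last joint's range is limited). The gripper opens to 85 mm and grips with 20 to 120 N. Pads are 22 mm wide; open, the fingers measure 114 mm over their backs; the gripper's body (76 mm by 85 mm) begins 54 mm behind the grasp point. The pads swing forward as they close: fully open they stand 13 mm farther back than shut.
Start: joints at [-80.747, 21.807, 74.336, -0, 83.858, -12.336], TCP at [0.202, -0.511, 0.25] pointing down, gripper open.
Joint ranges: [-178.18, 178.18], [-50.72, 133.34], [12.68, 142.11], [-81.47, 261.47], [9.98, 163.14], [-165.26, 165.26]. Speed limits (degrees/s): [136.94, 136.94, 180, 180, 180, 180].

### API

Orientations are given as a 3x3 rotation matrix whose columns are the frame's x, y, z axes.
In Python, from rig import env gives the robot as it stands.
- The arm moves only by the tool servo_tool, never from a script. Its argument "steps" is a list of rows, each an object of numbers: "tx", "ty", "tz": the shift along the world's x, y, z in cm; "yaw": the turn about the world's z in degrees; "claw": the finger opening in cm, from 0 to 8.54. In form: [{"tx": .., "ty": .., "tz": .., "yaw": .., "claw": ..}, ...]. A call has 1 to 20 rows; each row shifts and turns the commanded pose from where the row before left it; what a row does not reach is not made up. A row lasts 1/10 s, in which the tool goes at most 50 mm and 8.59 degrees, less where a joint would pass 70% of its speed; a pose out of reach is approached as far as the arm can. A call with a gripper value outside its range is refused whole. The fingers move at their own pace and stop on an object; "newtons" is the grip in N (left out, the last holds). Time passes only in rows, so rows that do not move let the fingers close. It gives the time, the measured TCP pose, the force, the opening and the grip force at its end, in the units of the state.
- env.observe(): the state, without advancing time (a new reading comes with each control period).
- env.get_image(name): name is "scene" or "top"; returns (picture, depth): 480x640x3 uint8, red, green, blue; 480x640 float32, m along the optical axis (not along the pixel's ray), 0 where there is no reading.
- env.camera_model(name): a dict with "fovy" (degrees; the focal length in pixels is half the picture's height over the tangent of half this angle, whatever the lens; pixels are square), "cx", "cy" (the principal point, pixels), "dist_coeffs" ([k1, k2, p1, p2, k3] as OpenCV has them; the pictures are not rectified), "T" (4x4, takes a point from camera to world coordinates). Camera axes: x right, y down, z forward; pixel columns grow to the right and rows downward; lengths in m; the calibration is good to about 2 mm. A picture is of the moment at which its call begins. camera_model takes no time and is no camera call.
- env.close_job(): hands the job in; it is judged then, once.
The state is a dict: "time_s": time; "q": joint angles; "qvel": joint speeds; "joint_efforts": joint torques, N m; "position": TCP position; "tool_rot": TCP orientation; "ft_force": force on the tool from outside, world axes, zero at the start; "wrist_torque": the same for the moment, N m; "grip_width": finger opening in m; "gripper_force": force on a finger pad.
Only numpy, scipy, OpenCV 4.12 (cv2) and the standard library are available. Lean on these libraries where they do the work, as an engineer would, in place of code of your own. Each camera call takes 0.05 s, during which the arm holds its last target. There are 200 camera calls.

### The job

Tip the tray's lid shut, slide the tray along the bed until it is fully home against the stop under the press head, then push the pedal down to its stop and keep it there for a good second, so that the press (not the gripper) drives the lid's plunger plate flush. Let the pedal come all the way up before you draw the tray back out along the bed until the whole tray body is well clear of the press head, its lid still shut and the tray still lying between the rails. Leave the jars, beaker, mortar, bottle and black box around it where they stand.

Things in the scene. Friction and masses are not known exactly. Their poses are not given: they have to be found in the camera images.
- press: White C-frame bench press, fixed. Origin on the bench under the ram; z up; own +y is the way the tray goes in, own -x side (towards the robot) has the pedal. Aluminium bed: x +-75, y -280 to +100 mm, top 20 mm above the bench. Two rails along y, 10 mm high, inner faces x = +-52 mm. A 5 mm lip at the bed's outer end stops the tray's origin at y = -215; the handle passes over it.
- bed_home (a point): Point on the bed under the ram's centre (press x = y = 0, z = 20 mm): the tray's origin is here when it is fully home against the 18 mm high back stop.
- head_front (a point): Lower front edge of the press head, where the tray goes in (press x 0, y -34, z 160 mm). Head: x +-50 mm, y -34 to +110, z 160 to 280; column y +90 to +160. The ram, a 60 x 60 mm steel plate, hangs below the head, centred over bed_home, its underside 71 mm above the bench at rest; the pedal drives it 18 mm down.
- tray: Loose aluminium capsule tray on the bed between the rails, 96 (x) x 110 (y) x 25 mm, 0.6 to 1 kg with lid. Origin: centre of its underside; axes parallel to the press's, 4 mm side clearance to each rail. Lid hinged along its +x top edge; bar handle at -y.
- tray_bar (a point): Middle of the tray's handle, a round bar 12 mm thick, 84 mm long along tray x, at tray y = -155, z = 28 mm (48 mm above the bench). Two 12 mm arms at x = +-36 join it to the tray, leaving an opening 60 (x) by 94 mm (y). Push its outer side to slide the tray in; hook it from inside the opening to pull. Sliding takes about 2 to 8 N.
- lid (a joint): Lid angle (rad): 0 = shut on the tray, 1.6 = wide open; starts 0.9 to 1.35. Steel frame 8 mm thick, 96 mm from hinge to free edge, 110 mm long in y. Hinge line along y at tray x = +48, z = +25 mm (its inner face); shut, the free edge is at tray x = -48. Open, its outer face looks up and to +x. Stiff hinge: stays where left; 1 to 3 N at the tab, towards -x and down, tips it shut.
- lid_tab (a point): Centre of the lid's thumb tab, a 30 x 30 x 8 mm steel tongue in the lid's plane sticking out 30 mm beyond its free edge; the point is 111 mm from the hinge line, mid thickness (4 mm under the outer face), at tray y = -37 mm. Push here to tip the lid shut without touching the plunger plate; shut, it is 49 mm above the bench.
- plunger (a joint): How far (m) the plunger plate in the lid is driven in: 0 = 10 mm proud of the lid's outer face (start), 0.010 = flush. Grey plate 64 (x) x 78 (y) x 6 mm in the middle of the lid; about 12 N moves it and it stays where left. The press must do it. Lid shut, its top is 63 mm above the bench when proud, 53 mm when flush.
- pedal (a joint): Pedal angle (rad): 0 = up, at rest; 0.45 = down on its stop. A spring returns it. Hinge line parallel to press y at press x = -85, z = 50 mm; the pedal reaches from there towards -x. About 3 to 5 N at the pad starts it, 10 to 15 N holds it at the stop with a tray under the ram.
- pedal_pad (a point): Centre of the top face of the pedal's steel pad (56 in x, 75 mm in y), 80 mm from the hinge line, at press y = +30 mm. At rest 76 mm above the bench, the pad rising 0.22 rad away from the hinge; at the stop 41 mm above the bench, falling 0.23 rad. Push straight down here.
- jar_a: Bystander: squat white jar, black lid, diameter 64, height 65 mm, between robot and bed. Origin: centre of its underside.
- jar_b: Bystander: white jar, white lid, diameter 60, height 75 mm, beyond the press. Origin: centre of underside.
- jar_c: Bystander: amber jar, white lid, diameter 60, height 85 mm, beyond the press. Origin: centre of underside.
- beaker: Bystander: steel beaker, diameter 90, height 130 mm, right of the press. Origin: centre of underside.
- mortar: Bystander: glass bowl, diameter 130, height 70 mm, right of the press. Origin: centre of underside.
- bottle: Bystander: white bottle, diameter 60, height 140 mm, left of the press. Origin: centre of underside.
- spatula_box: Bystander: black flat box 160 x 75 x 20 mm, on the left near the robot. Origin: centre of underside.

How it is judged (in metres and radians):
On the way, in this order (a step that is already met when the one before it is completed fails the run):
1. lid tipped shut with the tray still outside the head and the plunger still proud (value of joint lid below 0.06 rad and value of joint plunger below 0.003 m and y of tray in the frame of press below -0.1 m), for 0.1 s.
2. tray fully home against the stop under the head (within 6 mm), lid shut, plunger not yet driven (y of tray in the frame of press above -0.006 m and value of joint lid below 0.06 rad and value of joint plunger below 0.003 m), for 0.1 s.
3. pedal at its stop, held 0.7 s, tray home, plunger driven in (value of joint pedal above 0.41 rad and y of tray in the frame of press above -0.006 m and value of joint lid below 0.06 rad and value of joint plunger above 0.008 m), for 0.7 s.
4. pedal let all the way up while the tray is still under the head (value of joint pedal below 0.05 rad and y of tray in the frame of press above -0.03 m), for 0.1 s.
At the end, for the whole second after the job is handed in: The tray lies at rest flat on the bed between the rails, drawn out so that its origin is 110 to 225 mm from under the ram (body clear of the head by 20 mm or more), lid shut (under 0.06 rad), plunger driven in at least 8 of 10 mm, pedal back up (under 0.05 rad) (y of tray in the frame of press between -0.225 and -0.11 m and z of tray in the frame of press between 0.016 and 0.024 m and x of tray in the frame of press between -0.008 and 0.008 m and angle between tray's own z axis and vertical below 0.05 rad and angle between the y axis of tray and the y axis of press, either way round below 0.1 rad and value of joint lid below 0.06 rad and value of joint plunger above 0.008 m and value of joint pedal below 0.05 rad and linear speed of tray below 0.01 m/s); the robot touches nothing.
It fails at once if a bystander was moved more than 30 mm or tipped (distance of any of jar_a, jar_b, jar_c, beaker, mortar, bottle, spatula_box from where it was at the start of the episode above 0.03 m or angle between any of jar_a, jar_b, jar_c, beaker, mortar, bottle, spatula_box's own z axis and vertical above 0.3 rad).
It also fails if it takes over 61 s, if anything falls off the work surface, if the arm or the gripper's body presses on something with over 40 N, if the wrist force passes 120 N, or if a joint passes its speed limit or range.

## Working session

There is one attempt and no reset: what is moved stays moved. The work goes in short steps, Python scripts to look and compute and a tool call to move; the robot and the scene stay as the last step left them, time stands still between calls to the robot, and variables do not carry over. Pictures are saved under pics/ and viewed, at most 10 in all, crops included, and the job is handed in when it is done.

Besides the shell and the picture viewer there is one more tool, called as name(argument=value, ...), one argument or row to a line, values as JSON. servo_tool: Moves the arm, as the interface text tells. Its arguments: {"type":"object","properties":{"steps":{"type":"array"},"newtons":{"type":"number"}},"required":["steps"]}

```bash
mkdir -p pics; ls; cat > h.py <<'E'
import numpy as np, cv2
from rig import env
def grab(n):
    im,d=env.get_image(n); m=env.camera_model(n)
    f=im.shape[0]/2/np.tan(np.radians(m["fovy"])/2)
    K=np.array([[f,0,m["cx"]],[0,f,m["cy"]],[0,0,1]]); D=np.array(m["dist_coeffs"],float)
    return im,d,K,D,np.array(m["T"])
def cloud(n):
    im,d,K,D,T=grab(n)
    v,u=np.mgrid[:480,:640]
    p=cv2.undistortPoints(np.stack([u,v],-1).reshape(-1,1,2).astype(float),K,D).reshape(480,640,2)
    P=np.dstack([p*d[...,None],d])@T[:3,:3].T+T[:3,3]
    P[d==0]=np.nan
    return im,P
E
python3 - <<'E'
from h import *
for n in("scene","top"):
    im,P=cloud(n); cv2.imwrite(f"pics/{n}0.png",im[...,::-1]); np.savez(f"{n}0.npz",im=im,P=P)
    print(n,env.camera_model(n)["T"])
s=env.observe();print(s["time_s"],s["position"],s["tool_rot"],s["ft_force"])
E
```

```text
pics
scene [[-0.09428402  0.76686457 -0.63484585  1.29811181]
 [ 0.99550701  0.06702821 -0.06688056  0.14845184]
 [-0.00873575 -0.63829926 -0.76973875  0.97668709]
 [ 0.          0.          0.          1.        ]]
top [[ 2.75110383e-02 -9.89104919e-01  1.44618819e-01  3.74238714e-01]
 [-9.99617677e-01 -2.76215894e-02  1.24375470e-03  4.65740275e-02]
 [ 2.76439775e-03 -1.44597745e-01 -9.89486660e-01  1.41320530e+00]
 [ 0.00000000e+00  0.00000000e+00  0.00000000e+00  1.00000000e+00]]
0.1 [ 0.20231409 -0.51118099  0.24982223] [[ 9.29853418e-01  3.67930137e-01 -1.86987980e-04]
 [ 3.67930079e-01 -9.29852647e-01  1.22954571e-03]
 [ 2.78515655e-04 -1.21209579e-03 -9.99999227e-01]] [-0.14986955 -0.46542882  0.79398883]
```

View pics/scene0.png

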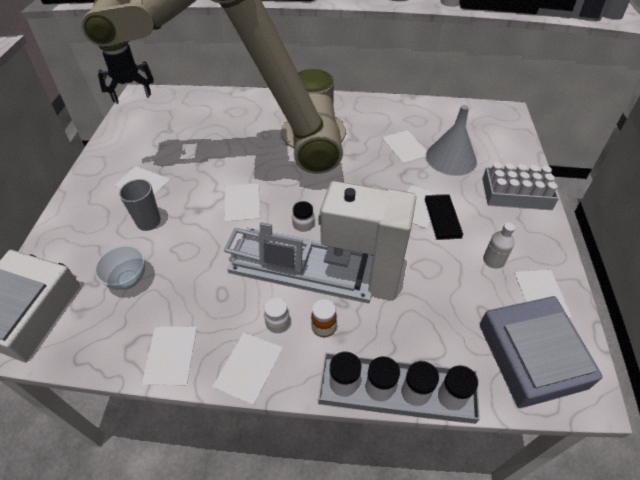

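View pics/top0.png

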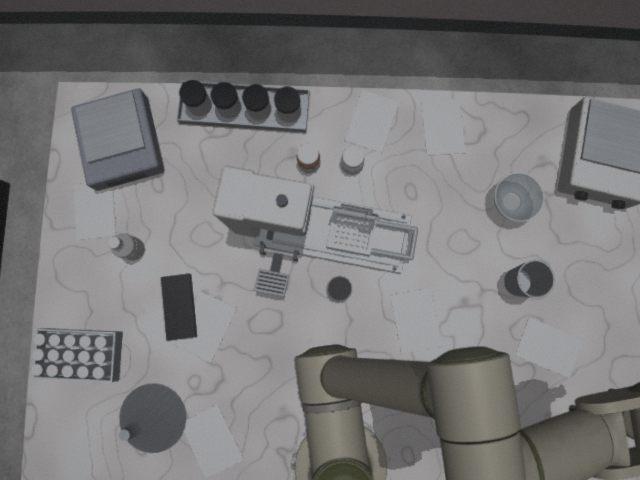

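The top view shows the press head at about (265,200) px, with the bed running right to about (415,245). The open lid is near (355,215), the handle near (410,240), the pedal pad at (272,282) and jar_a at (339,289). Next I fit the press pose.

```bash
python3 - <<'E'
from h import *
z=np.load("top0.npz");im,P=z["im"],z["P"]
Z=P[...,2]; box=np.zeros(Z.shape,bool); box[140:320,190:440]=1
def rect(m,n):
    q=P[m][:,:2]; 
    r=cv2.minAreaRect(q.astype(np.float32)*1000); print(n,len(q),r, cv2.boxPoints(r).round().tolist())
print(np.nanmedian(P[190:215,235:265],axis=(0,1)))
m=box&(Z>.26)&(Z<.295);rect(cv2.morphologyEx(m.astype(np.uint8),cv2.MORPH_OPEN,np.ones((5,5)))>0,"head")
m=box&(Z>.012)&(Z<.036);m=cv2.morphologyEx(m.astype(np.uint8),cv2.MORPH_OPEN,np.ones((3,3)))>0
rect(m,"bed")
for n,(u,v) in dict(bar=(413,243),pad=(272,283),jar=(339,288),lid=(352,210)).items(): print(n,np.nanmedian(P[v-2:v+3,u-2:u+3],axis=(0,1)))
c=cv2.resize(im[160:310,200:430,::-1],None,fx=3.4,fy=3.4,interpolation=cv2.INTER_CUBIC);cv2.imwrite("pics/crop0.png",c)
z=np.load("scene0.npz");im=z["im"]
c=cv2.resize(im[180:310,210:430,::-1],None,fx=3.6,fy=3.6,interpolation=cv2.INTER_CUBIC);cv2.imwrite("pics/crop1.png",c)
E
```

```text
[0.59580583 0.21198018 0.27972712]
head 4374 ((605.4154052734375, 185.53875732421875), (194.69583129882812, 108.7391586303711), 80.73278045654297) [[536.0, 98.0], [643.0, 81.0], [675.0, 273.0], [567.0, 290.0]]
bed 4704 ((554.6360473632812, 131.54954528808594), (280.12628173828125, 596.4757080078125), 14.347094535827637) [[345.0, 386.0], [493.0, -192.0], [764.0, -123.0], [616.0, 455.0]]
bar [ 0.54853281 -0.16263766  0.05231481]
pad [0.4396847  0.17849348 0.07641073]
jar [0.43285585 0.0172036  0.06380376]
lid [ 0.61798512 -0.00795147  0.1269628 ]
```

View pics/crop0.png

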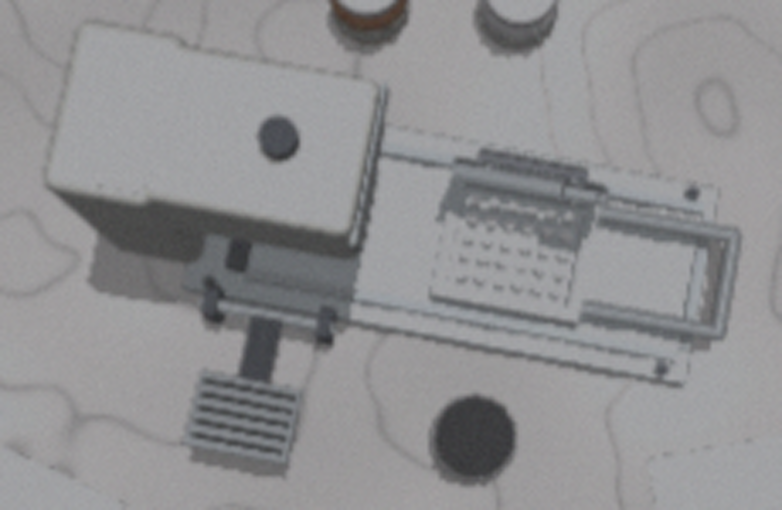

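View pics/crop1.png

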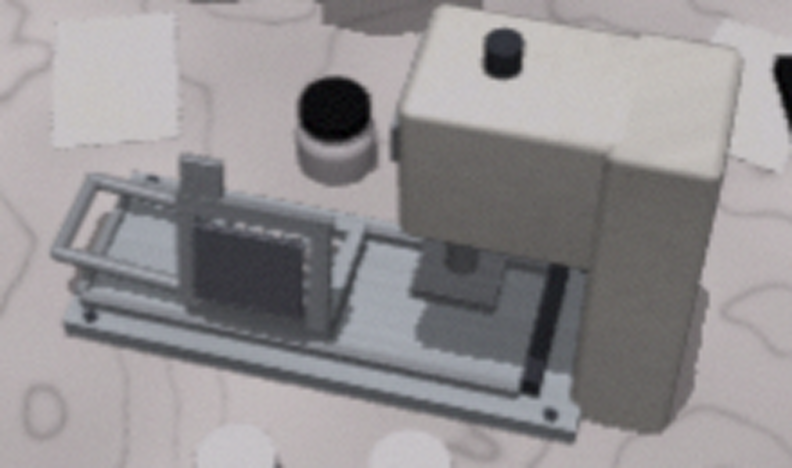

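The crops agree: the lid stands about 75° open with its tab at the handle end, and the bar sits just past the bed end. I get press origin ≈ (595,123) mm and yaw ≈ -9.3°, and the pad position matches that. Next are the lid angle and tray y in the press frame.

```bash
cat >> h.py <<'E'
a=np.radians(-9.3); R=np.array([[np.cos(a),-np.sin(a)],[np.sin(a),np.cos(a)]]); O=np.array([.5953,.1233])
def toP(P): Q=P.copy(); Q[...,:2]=(P[...,:2]-O)@R; return Q*1000
def toW(x,y): return (R@np.array([x,y])/1000+O).round(4)
E
python3 - <<'E'
from h import *
print(env.tcp_to_tips)
for n in("top","scene"):
    Q=toP(np.load(n+"0.npz")["P"]).reshape(-1,3); Q=Q[~np.isnan(Q[:,0])]
    x,y,z=Q.T
    b=Q[(abs(x)<25)&(y<-250)&(y>-320)&(z>46)&(z<60)]; print(n,"bar",len(b),b.min(0),b.max(0),np.median(b,0))
    h=Q[(abs(x)<45)&(y<-240)&(y>-320)&(z>46)&(z<60)]; print("barx",h[:,0].min(),h[:,0].max())
    t=Q[(x>-30)&(x<90)&(y<-40)&(y>-240)&(z>75)&(z<200)]; print("lid",len(t))
    if len(t)>9: print(np.percentile(t,[2,50,98],axis=0).round(1)); A=np.c_[t[:,2],np.ones(len(t))]; k=np.linalg.lstsq(A,t[:,0],rcond=None)[0];print("x=",k,"angle",np.arctan2(1,-k[0]))
    T=t[t[:,2]>148]; 
    if len(T): print("tab",np.percentile(T,[2,50,98],axis=0).round(1))
    e=Q[(x>-30)&(x<30)&(y<-150)&(y>-300)&(z<60)]
    jb=Q[(abs(x)<70)&(abs(x)>56)&(y<-200)&(y>-330)&(z>15)&(z<26)];print("bed end",np.percentile(jb[:,1],1))
for n,p in dict(tab=(20,-172),bar=(0,-296),home=(0,-161),pad=(-163,30)).items(): print(n,toW(*p))
E
```

```text
0.019
top bar 93 [ -24.30654283 -295.99876792   46.11025843] [  24.69927669 -283.99453123   59.07702023] [ 2.86966367e-02 -2.89459661e+02  5.25491070e+01]
barx -40.717407902912335 43.72905054176067
lid 320
[[  21.3 -185.4   81.4]
 [  34.5 -136.6  136.2]
 [  58.   -83.5  170.2]]
x= [-0.42456736 94.08573546] angle 1.169292189874006
tab [[  20.6 -185.   149.1]
 [  25.2 -170.8  167.3]
 [  32.3 -157.1  171.9]]
bed end -276.9352155767491
scene bar 68 [ -24.97772321 -294.47364841   46.65702662] [  24.37248235 -282.7185948    59.10688644] [  -0.93022479 -287.72992598   53.4444192 ]
barx -40.77019577402121 44.95867157986393
lid 1204
[[  27.2 -189.3   76.5]
 [  46.8 -140.3  119.1]
 [  61.4  -83.4  168.2]]
x= [-0.37080515 88.98969793] angle 1.2157083991462405
tab [[  22.5 -188.5  149.3]
 [  30.1 -172.6  161. ]
 [  34.6 -159.1  171.1]]
bed end -275.5322447301208
tab [ 0.5872 -0.0497]
bar [ 0.5475 -0.1688]
home [ 0.5693 -0.0356]
pad [0.4393 0.1792]
```

servo_tool(
  steps=[
    {"tx": 2.39,"ty": 2.52,"yaw": -1.72,"claw": 0},
    {"tx": 2.39,"ty": 2.52,"yaw": -1.72,"claw": 0},
    {"tx": 2.39,"ty": 2.52,"yaw": -1.72,"claw": 0},
    {"tx": 2.39,"ty": 2.52,"yaw": -1.72,"claw": 0},
    {"tx": 2.39,"ty": 2.52,"yaw": -1.72,"claw": 0},
    {"tx": 2.39,"ty": 2.52,"yaw": -1.72,"claw": 0},
    {"tx": 2.39,"ty": 2.52,"yaw": -1.72,"claw": 0},
    {"tx": 2.39,"ty": 2.52,"yaw": -1.72,"claw": 0},
    {"tx": 2.39,"ty": 2.52,"yaw": -1.72,"claw": 0},
    {"tx": 2.39,"ty": 2.52,"yaw": -1.72,"claw": 0},
    {"tx": 2.39,"ty": 2.52,"yaw": -1.72,"claw": 0},
    {"tx": 2.39,"ty": 2.52,"yaw": -1.72,"claw": 0},
    {"tx": 2.39,"ty": 2.52,"yaw": -1.72,"claw": 0},
    {"tx": 2.39,"ty": 2.52,"yaw": -1.72,"claw": 0},
    {"tx": 2.39,"ty": 2.52,"yaw": -1.72,"claw": 0},
    {"tx": 2.39,"ty": 2.52,"yaw": -1.72,"claw": 0},
    {"tx": 2.39,"ty": 2.52,"yaw": -1.72,"claw": 0},
    {"tx": 2.39,"ty": 2.52,"yaw": -1.72,"claw": 0},
    {"claw": 0},
    {"claw": 0},
  ],
  newtons=40,
)

```text
invalid input at $.steps[0]: expected keys tx, ty, tz, yaw, claw
```

All five keys are needed in every row.

servo_tool(
  steps=[
    {"tx": 2.39,"ty": 2.52,"tz": 0,"yaw": -1.72,"claw": 0},
    {"tx": 2.39,"ty": 2.52,"tz": 0,"yaw": -1.72,"claw": 0},
    {"tx": 2.39,"ty": 2.52,"tz": 0,"yaw": -1.72,"claw": 0},
    {"tx": 2.39,"ty": 2.52,"tz": 0,"yaw": -1.72,"claw": 0},
    {"tx": 2.39,"ty": 2.52,"tz": 0,"yaw": -1.72,"claw": 0},
    {"tx": 2.39,"ty": 2.52,"tz": 0,"yaw": -1.72,"claw": 0},
    {"tx": 2.39,"ty": 2.52,"tz": 0,"yaw": -1.72,"claw": 0},
    {"tx": 2.39,"ty": 2.52,"tz": 0,"yaw": -1.72,"claw": 0},
    {"tx": 2.39,"ty": 2.52,"tz": 0,"yaw": -1.72,"claw": 0},
    {"tx": 2.39,"ty": 2.52,"tz": 0,"yaw": -1.72,"claw": 0},
    {"tx": 2.39,"ty": 2.52,"tz": 0,"yaw": -1.72,"claw": 0},
    {"tx": 2.39,"ty": 2.52,"tz": 0,"yaw": -1.72,"claw": 0},
    {"tx": 2.39,"ty": 2.52,"tz": 0,"yaw": -1.72,"claw": 0},
    {"tx": 2.39,"ty": 2.52,"tz": 0,"yaw": -1.72,"claw": 0},
    {"tx": 2.39,"ty": 2.52,"tz": 0,"yaw": -1.72,"claw": 0},
    {"tx": 2.39,"ty": 2.52,"tz": 0,"yaw": -1.72,"claw": 0},
    {"tx": 2.39,"ty": 2.52,"tz": 0,"yaw": -1.72,"claw": 0},
    {"tx": 2.39,"ty": 2.52,"tz": 0,"yaw": -1.72,"claw": 0},
    {"tx": 0,"ty": 0,"tz": 0,"yaw": 0,"claw": 0},
    {"tx": 0,"ty": 0,"tz": 0,"yaw": 0,"claw": 0},
  ],
  newtons=40,
)

```text
time_s: 2.1
position: [0.6325, -0.0574, 0.2495]
tool_rot: [[0.987, -0.161, -0.001], [-0.161, -0.987, 0.0], [-0.001, 0.0, -1.0]]
ft_force: [-0.0, -0.1, 0.0]
grip_width: 0.0002
gripper_force: 0.0
```

servo_tool(
  steps=[
    {"tx": 0,"ty": 0,"tz": -2.5,"yaw": 0,"claw": 0},
    {"tx": 0,"ty": 0,"tz": -2.5,"yaw": 0,"claw": 0},
    {"tx": 0,"ty": 0,"tz": -2.4,"yaw": 0,"claw": 0},
    {"tx": -1.18,"ty": 0.19,"tz": 0,"yaw": 0,"claw": 0},
    {"tx": -1.18,"ty": 0.19,"tz": 0,"yaw": 0,"claw": 0},
    {"tx": -0.79,"ty": 0.13,"tz": -0.2,"yaw": 0,"claw": 0},
    {"tx": -0.79,"ty": 0.13,"tz": -0.2,"yaw": 0,"claw": 0},
    {"tx": -1.04,"ty": 0.17,"tz": -0.42,"yaw": 0,"claw": 0},
    {"tx": -1.04,"ty": 0.17,"tz": -0.43,"yaw": 0,"claw": 0},
    {"tx": -0.89,"ty": 0.15,"tz": -0.62,"yaw": 0,"claw": 0},
    {"tx": -0.89,"ty": 0.15,"tz": -0.63,"yaw": 0,"claw": 0},
    {"tx": -0.79,"ty": 0.13,"tz": -0.8,"yaw": 0,"claw": 0},
    {"tx": -0.79,"ty": 0.13,"tz": -0.8,"yaw": 0,"claw": 0},
    {"tx": 0,"ty": 0,"tz": 0,"yaw": 0,"claw": 0},
  ],
)

```text
time_s: 3.5
position: [0.5374, -0.0423, 0.1347]
tool_rot: [[0.987, -0.163, -0.002], [-0.163, -0.987, 0.001], [-0.002, -0.0, -1.0]]
ft_force: [0.6, -0.2, 0.4]
grip_width: -0.0
gripper_force: 0.0
```

servo_tool(
  steps=[
    {"tx": -0.59,"ty": 0.1,"tz": -0.95,"yaw": 0,"claw": 0},
    {"tx": -0.59,"ty": 0.1,"tz": -0.95,"yaw": 0,"claw": 0},
    {"tx": -0.4,"ty": 0.06,"tz": -1.05,"yaw": 0,"claw": 0},
    {"tx": -0.4,"ty": 0.06,"tz": -1.05,"yaw": 0,"claw": 0},
    {"tx": -0.2,"ty": 0.03,"tz": -1.0,"yaw": 0,"claw": 0},
    {"tx": -0.2,"ty": 0.03,"tz": -1.0,"yaw": 0,"claw": 0},
    {"tx": 0,"ty": 0,"tz": -0.3,"yaw": 0,"claw": 0},
    {"tx": 0,"ty": 0,"tz": 0,"yaw": 0,"claw": 0},
  ],
)

```text
time_s: 4.3
position: [0.5149, -0.0387, 0.0723]
tool_rot: [[0.987, -0.163, -0.001], [-0.163, -0.987, 0.0], [-0.001, -0.0, -1.0]]
ft_force: [-0.6, 0.1, 1.0]
grip_width: -0.0003
gripper_force: 0.0
```

servo_tool(
  steps=[
    {"tx": 0,"ty": 0,"tz": -0.2,"yaw": 0,"claw": 0},
    {"tx": 0,"ty": 0,"tz": -0.1,"yaw": 0,"claw": 0},
    {"tx": 0,"ty": 0,"tz": 0,"yaw": 0,"claw": 0},
    {"tx": 0,"ty": 0,"tz": 3,"yaw": 0,"claw": 0},
    {"tx": 0,"ty": 0,"tz": 3,"yaw": 0,"claw": 0},
    {"tx": 0.54,"ty": -3.27,"tz": 0,"yaw": 0,"claw": 0},
    {"tx": 0.54,"ty": -3.27,"tz": 0,"yaw": 0,"claw": 0},
    {"tx": 0.54,"ty": -3.27,"tz": 0,"yaw": 0,"claw": 0},
    {"tx": 0.54,"ty": -3.27,"tz": 0,"yaw": 0,"claw": 0},
    {"tx": 0.54,"ty": -3.27,"tz": 0,"yaw": 0,"claw": 0},
    {"tx": 0,"ty": 0,"tz": -2.5,"yaw": 0,"claw": 0},
    {"tx": 0,"ty": 0,"tz": -2.5,"yaw": 0,"claw": 0},
    {"tx": 0,"ty": 0,"tz": -2.5,"yaw": 0,"claw": 0},
    {"tx": 0,"ty": 0,"tz": 0,"yaw": 0,"claw": 0},
  ],
)

```text
time_s: 5.7
position: [0.5407, -0.2015, 0.0515]
tool_rot: [[0.987, -0.163, -0.005], [-0.163, -0.987, 0.003], [-0.005, -0.002, -1.0]]
ft_force: [-0.8, -0.4, 0.2]
grip_width: -0.0002
gripper_force: 0.0
```

```bash
python3 - <<'E'
from h import *
im,P=cloud("scene"); s=env.observe(); print(s["position"],s["ft_force"],toP(s["position"]))
cv2.imwrite("pics/s1.png",cv2.resize(im[180:310,210:430,::-1],None,fx=3.6,fy=3.6,interpolation=cv2.INTER_CUBIC))
Q=toP(P).reshape(-1,3);Q=Q[~np.isnan(Q[:,0])];x,y,z=Q.T
b=Q[(abs(x)<25)&(y<-250)&(y>-305)&(z>46)&(z<60)];print(len(b),np.percentile(b,[2,50,98],axis=0).round(1))
t=Q[(abs(x)<30)&(y<-60)&(y>-220)&(z>40)];print("lid",np.percentile(t,[2,50,98],axis=0).round(1))
E
```

```text
[ 0.54164404 -0.20192142  0.05350162] [-0.4023647  -0.24830924 -0.14150662] [  -0.39366614 -329.61762213   53.5016151 ]
70 [[-2.440e+01 -2.944e+02  4.950e+01]
 [ 2.000e-01 -2.881e+02  5.330e+01]
 [ 2.280e+01 -2.837e+02  5.670e+01]]
lid [[ -28.8 -192.9   43.4]
 [   0.6 -133.4   62.5]
 [  29.   -82.4   67.1]]
```

View pics/s1.png

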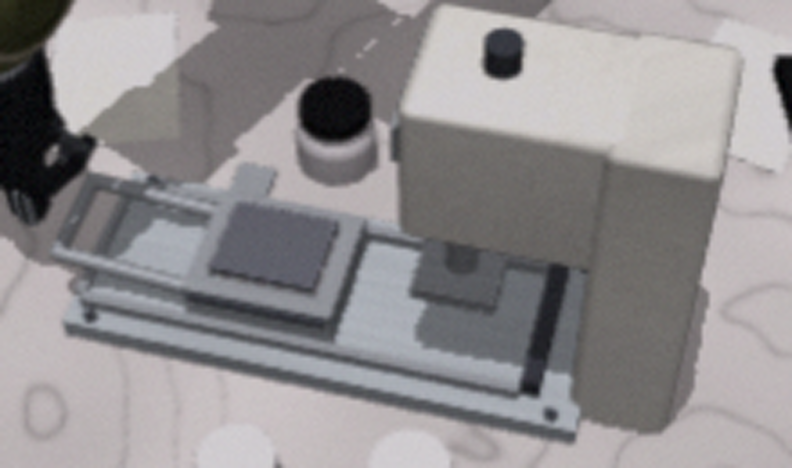

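The crop shows the lid lying flat on the tray at (280,265), plunger plate still proud, and the closed fingers outside the bar at (30,215). Now I push the tray in.

servo_tool(
  steps=[
    {"tx": 0.16,"ty": 0.99,"tz": 0,"yaw": 0,"claw": 0},
    {"tx": 0.16,"ty": 0.99,"tz": 0,"yaw": 0,"claw": 0},
    {"tx": 0.16,"ty": 0.99,"tz": 0,"yaw": 0,"claw": 0},
    {"tx": 0.16,"ty": 0.99,"tz": 0,"yaw": 0,"claw": 0},
    {"tx": 0.16,"ty": 0.99,"tz": 0,"yaw": 0,"claw": 0},
    {"tx": 0.16,"ty": 0.99,"tz": 0,"yaw": 0,"claw": 0},
    {"tx": 0.16,"ty": 0.99,"tz": 0,"yaw": 0,"claw": 0},
    {"tx": 0.16,"ty": 0.99,"tz": 0,"yaw": 0,"claw": 0},
    {"tx": 0.16,"ty": 0.99,"tz": 0,"yaw": 0,"claw": 0},
    {"tx": 0.16,"ty": 0.99,"tz": 0,"yaw": 0,"claw": 0},
    {"tx": 0.16,"ty": 0.99,"tz": 0,"yaw": 0,"claw": 0},
    {"tx": 0.16,"ty": 0.99,"tz": 0,"yaw": 0,"claw": 0},
    {"tx": 0.16,"ty": 0.99,"tz": 0,"yaw": 0,"claw": 0},
    {"tx": 0,"ty": 0,"tz": 0,"yaw": 0,"claw": 0},
  ],
)

```text
time_s: 7.15
position: [0.5632, -0.0719, 0.0553]
tool_rot: [[0.987, -0.161, 0.002], [-0.161, -0.987, -0.0], [0.002, 0.0, -1.0]]
ft_force: [-0.1, 0.1, 0.4]
grip_width: -0.0003
gripper_force: 0.0
```

servo_tool(
  steps=[
    {"tx": 0.13,"ty": 0.79,"tz": 0,"yaw": 0,"claw": 0},
    {"tx": 0.08,"ty": 0.49,"tz": 0,"yaw": 0,"claw": 0},
    {"tx": 0,"ty": 0,"tz": 0,"yaw": 0,"claw": 0},
  ],
)

```text
time_s: 7.45
position: [0.5652, -0.0603, 0.055]
tool_rot: [[0.987, -0.162, 0.001], [-0.162, -0.987, -0.001], [0.001, 0.0, -1.0]]
ft_force: [0.4, -1.7, 0.5]
grip_width: -0.0
gripper_force: 0.6
```

servo_tool(
  steps=[
    {"tx": 0.05,"ty": 0.3,"tz": 0,"yaw": 0,"claw": 0},
    {"tx": 0.05,"ty": 0.3,"tz": 0,"yaw": 0,"claw": 0},
    {"tx": 0.05,"ty": 0.3,"tz": 0,"yaw": 0,"claw": 0},
    {"tx": 0,"ty": 0,"tz": 0,"yaw": 0,"claw": 0},
  ],
)

```text
time_s: 7.85
position: [0.5666, -0.052, 0.0549]
tool_rot: [[0.987, -0.163, 0.001], [-0.163, -0.987, -0.001], [0.001, 0.001, -1.0]]
ft_force: [-0.2, -3.7, 3.4]
grip_width: 0.0001
gripper_force: 2.2
```

servo_tool(
  steps=[
    {"tx": 0.05,"ty": 0.3,"tz": 0,"yaw": 0,"claw": 0},
    {"tx": 0,"ty": 0,"tz": 0,"yaw": 0,"claw": 0},
  ],
)

```text
time_s: 8.05
position: [0.5672, -0.0491, 0.0549]
tool_rot: [[0.987, -0.163, 0.001], [-0.163, -0.987, -0.001], [0.001, 0.001, -1.0]]
ft_force: [0.2, -5.0, 3.5]
grip_width: 0.0
gripper_force: 2.5
```

servo_tool(
  steps=[
    {"tx": 0.05,"ty": 0.3,"tz": 0,"yaw": 0,"claw": 0},
    {"tx": 0,"ty": 0,"tz": 0,"yaw": 0,"claw": 0},
  ],
)

```text
time_s: 8.25
position: [0.5676, -0.0467, 0.0549]
tool_rot: [[0.987, -0.163, 0.001], [-0.163, -0.987, -0.002], [0.001, 0.002, -1.0]]
ft_force: [-1.4, -8.4, 3.1]
grip_width: -0.0001
gripper_force: 4.2
```

servo_tool(
  steps=[
    {"tx": 0.05,"ty": 0.3,"tz": 0,"yaw": 0,"claw": 0},
    {"tx": 0,"ty": 0,"tz": 0,"yaw": 0,"claw": 0},
  ],
)

```text
time_s: 8.45
position: [0.5678, -0.0462, 0.055]
tool_rot: [[0.987, -0.162, -0.0], [-0.162, -0.987, -0.007], [0.001, 0.007, -1.0]]
ft_force: [-5.8, -21.7, 3.6]
grip_width: 0.0001
gripper_force: 11.6
```

servo_tool(
  steps=[
    {"tx": 0.05,"ty": 0.3,"tz": 0,"yaw": 0,"claw": 0},
    {"tx": 0,"ty": 0,"tz": 0,"yaw": 0,"claw": 0},
  ],
)

```text
time_s: 8.65
position: [0.5679, -0.0458, 0.0551]
tool_rot: [[0.987, -0.162, -0.001], [-0.162, -0.987, -0.011], [0.001, 0.011, -1.0]]
ft_force: [-9.1, -37.1, 5.1]
grip_width: 0.0003
gripper_force: 19.1
```

```bash
python3 - <<'E'
from h import *
Q=[]
for n in("top","scene"):
    im,P=cloud(n); Q=toP(P).reshape(-1,3);Q=Q[~np.isnan(Q[:,0])];x,y,z=Q.T
    for y0,lab in((0,"bar+fingers"),):
        b=Q[(abs(x)<34)&(abs(x)>15)&(y<-120)&(y>-175)&(z>46)&(z<60)];print(n,len(b),np.percentile(b,[2,50,98],axis=0).round(1))
E
```

```text
Traceback (most recent call last):
IndexError: index -1 is out of bounds for axis 0 with size 0
```

The force rises sharply to 37 N with almost no motion, so the tray is home (that picture was occluded by the arm). I'll back off, lift and go round to the pedal.

servo_tool(
  steps=[
    {"tx": -0.36,"ty": -2.2,"tz": 0,"yaw": 0,"claw": 0},
    {"tx": -0.46,"ty": -2.84,"tz": 0,"yaw": 0,"claw": 0},
    {"tx": 0,"ty": 0,"tz": 3.5,"yaw": 0,"claw": 0},
    {"tx": 0,"ty": 0,"tz": 3.5,"yaw": 0,"claw": 0},
    {"tx": 0,"ty": 0,"tz": 3.5,"yaw": 0,"claw": 0},
    {"tx": -3.22,"ty": 0.53,"tz": 0,"yaw": 0,"claw": 0},
    {"tx": -3.22,"ty": 0.53,"tz": 0,"yaw": 0,"claw": 0},
    {"tx": -3.22,"ty": 0.53,"tz": 0,"yaw": 0,"claw": 0},
    {"tx": -3.22,"ty": 0.53,"tz": 0,"yaw": 0,"claw": 0},
    {"tx": -3.22,"ty": 0.53,"tz": 0,"yaw": 0,"claw": 0},
    {"tx": 0.5,"ty": 3.04,"tz": 0,"yaw": 0,"claw": 0},
    {"tx": 0.5,"ty": 3.04,"tz": 0,"yaw": 0,"claw": 0},
    {"tx": 0.5,"ty": 3.04,"tz": 0,"yaw": 0,"claw": 0},
    {"tx": 0.5,"ty": 3.04,"tz": 0,"yaw": 0,"claw": 0},
    {"tx": 0.5,"ty": 3.04,"tz": 0,"yaw": 0,"claw": 0},
    {"tx": 0.5,"ty": 3.04,"tz": 0,"yaw": 0,"claw": 0},
    {"tx": 0.5,"ty": 3.04,"tz": 0,"yaw": 0,"claw": 0},
    {"tx": 0.5,"ty": 3.04,"tz": 0,"yaw": 0,"claw": 0},
    {"tx": 0,"ty": 0,"tz": 0,"yaw": 0,"claw": 0},
  ],
)

```text
time_s: 10.6
position: [0.4389, 0.1825, 0.1592]
tool_rot: [[0.987, -0.16, -0.0], [-0.16, -0.987, 0.001], [-0.0, -0.001, -1.0]]
ft_force: [0.1, -0.3, 0.1]
grip_width: -0.0001
gripper_force: 0.0
```

```bash
python3 - <<'E'
from h import *
s=env.observe(); print(s["position"],toP(s["position"]),s["ft_force"])
for n in("scene",):
    im,P=cloud(n); Q=toP(P).reshape(-1,3);Q=Q[~np.isnan(Q[:,0])];x,y,z=Q.T
    b=Q[(abs(x)<25)&(y<-120)&(y>-190)&(z>46)&(z<60)];print(n,len(b),np.percentile(b,[2,50,98],axis=0).round(1) if len(b) else "")
    cv2.imwrite("pics/s2.png",cv2.resize(im[130:310,210:430,::-1],None,fx=3.3,fy=3.3,interpolation=cv2.INTER_CUBIC))
E
```

```text
[0.43894766 0.18249221 0.15922694] [-163.86288778   33.14703836  159.22693725] [ 0.12490727 -0.30528202  0.13380728]
scene 70 [[-2.300e+01 -1.594e+02  4.760e+01]
 [-1.000e-01 -1.522e+02  5.320e+01]
 [ 2.360e+01 -1.478e+02  5.830e+01]]
```

View pics/s2.png

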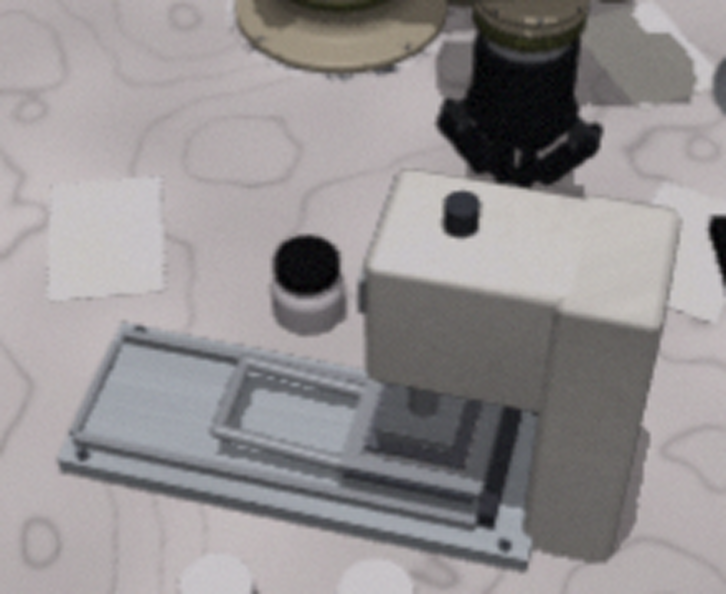

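The tray sits against the black stop under the ram, with its bar at about (230,395), and the gripper is above the pedal. Now I press.

servo_tool(
  steps=[
    {"tx": 0,"ty": -0.2,"tz": -2,"yaw": 0,"claw": 0},
    {"tx": 0,"ty": 0,"tz": -2,"yaw": 0,"claw": 0},
    {"tx": 0,"ty": 0,"tz": -2,"yaw": 0,"claw": 0},
    {"tx": 0,"ty": 0,"tz": -0.5,"yaw": 0,"claw": 0},
    {"tx": 0,"ty": 0,"tz": -0.5,"yaw": 0,"claw": 0},
    {"tx": 0,"ty": 0,"tz": -0.5,"yaw": 0,"claw": 0},
    {"tx": 0,"ty": 0,"tz": -0.5,"yaw": 0,"claw": 0},
    {"tx": 0,"ty": 0,"tz": -0.5,"yaw": 0,"claw": 0},
    {"tx": 0,"ty": 0,"tz": -0.5,"yaw": 0,"claw": 0},
    {"tx": 0,"ty": 0,"tz": 0,"yaw": 0,"claw": 0},
  ],
)

```text
time_s: 11.65
position: [0.4382, 0.1776, 0.0701]
tool_rot: [[0.987, -0.163, -0.001], [-0.163, -0.987, 0.0], [-0.001, 0.0, -1.0]]
ft_force: [-5.9, 0.6, 7.6]
grip_width: -0.0003
gripper_force: 4.1
```

servo_tool(
  steps=[
    {"tx": 0,"ty": 0,"tz": -0.4,"yaw": 0,"claw": 0},
    {"tx": 0,"ty": 0,"tz": -0.3,"yaw": 0,"claw": 0},
    {"tx": 0,"ty": 0,"tz": 0,"yaw": 0,"claw": 0},
  ],
)

```text
time_s: 11.95
position: [0.4384, 0.1775, 0.0634]
tool_rot: [[0.987, -0.163, -0.001], [-0.163, -0.987, 0.0], [-0.001, 0.0, -1.0]]
ft_force: [-6.7, 1.0, 11.1]
grip_width: -0.0003
gripper_force: 5.8
```

servo_tool(
  steps=[
    {"tx": 0,"ty": 0,"tz": -0.2,"yaw": 0,"claw": 0},
    {"tx": 0,"ty": 0,"tz": -0.2,"yaw": 0,"claw": 0},
    {"tx": 0,"ty": 0,"tz": 0,"yaw": 0,"claw": 0},
  ],
)

```text
time_s: 12.25
position: [0.4386, 0.1776, 0.0607]
tool_rot: [[0.987, -0.163, 0.001], [-0.163, -0.987, 0.0], [0.001, -0.0, -1.0]]
ft_force: [-10.2, -0.8, 27.5]
grip_width: 0.0003
gripper_force: 14.3
```

servo_tool(
  steps=[
    {"tx": 0,"ty": 0,"tz": -0.2,"yaw": 0,"claw": 0},
    {"tx": 0,"ty": 0,"tz": 0,"yaw": 0,"claw": 0},
  ],
)

```text
time_s: 12.45
position: [0.4387, 0.1776, 0.0602]
tool_rot: [[0.987, -0.162, 0.002], [-0.162, -0.987, 0.0], [0.002, -0.0, -1.0]]
ft_force: [-16.4, -3.1, 48.0]
grip_width: -0.0001
gripper_force: 24.9
```

servo_tool(
  steps=[
    {"tx": 0,"ty": 0,"tz": -0.1,"yaw": 0,"claw": 0},
    {"tx": 0,"ty": 0,"tz": 0,"yaw": 0,"claw": 0},
  ],
)

```text
time_s: 12.65
position: [0.4387, 0.1776, 0.06]
tool_rot: [[0.987, -0.162, 0.003], [-0.162, -0.987, 0.0], [0.003, -0.001, -1.0]]
ft_force: [-19.7, -3.1, 56.8]
grip_width: 0.0002
gripper_force: 30.3
```

The pedal is on its stop. I'll ease the force a little and hold.

servo_tool(
  steps=[
    {"tx": 0,"ty": 0,"tz": 0.2,"yaw": 0,"claw": 0},
    {"tx": 0,"ty": 0,"tz": 0,"yaw": 0,"claw": 0},
    {"tx": 0,"ty": 0,"tz": 0,"yaw": 0,"claw": 0},
    {"tx": 0,"ty": 0,"tz": 0,"yaw": 0,"claw": 0},
    {"tx": 0,"ty": 0,"tz": 0,"yaw": 0,"claw": 0},
    {"tx": 0,"ty": 0,"tz": 0,"yaw": 0,"claw": 0},
    {"tx": 0,"ty": 0,"tz": 0,"yaw": 0,"claw": 0},
    {"tx": 0,"ty": 0,"tz": 0,"yaw": 0,"claw": 0},
    {"tx": 0,"ty": 0,"tz": 0,"yaw": 0,"claw": 0},
    {"tx": 0,"ty": 0,"tz": 0,"yaw": 0,"claw": 0},
    {"tx": 0,"ty": 0,"tz": 0,"yaw": 0,"claw": 0},
    {"tx": 0,"ty": 0,"tz": 0,"yaw": 0,"claw": 0},
    {"tx": 0,"ty": 0,"tz": 0,"yaw": 0,"claw": 0},
    {"tx": 0,"ty": 0,"tz": 0,"yaw": 0,"claw": 0},
  ],
)

```text
time_s: 14.05
position: [0.4387, 0.1776, 0.0604]
tool_rot: [[0.987, -0.163, 0.001], [-0.163, -0.987, 0.0], [0.001, -0.0, -1.0]]
ft_force: [-14.0, -1.0, 37.3]
grip_width: 0.0003
gripper_force: 19.5
```

servo_tool(
  steps=[
    {"tx": 0,"ty": 0,"tz": 0.7,"yaw": 0,"claw": 0},
    {"tx": 0,"ty": 0,"tz": 0.7,"yaw": 0,"claw": 0},
    {"tx": 0,"ty": 0,"tz": 0.7,"yaw": 0,"claw": 0},
    {"tx": 0,"ty": 0,"tz": 0.7,"yaw": 0,"claw": 0},
    {"tx": 0,"ty": 0,"tz": 0.7,"yaw": 0,"claw": 0},
    {"tx": 0,"ty": 0,"tz": 0.7,"yaw": 0,"claw": 0},
    {"tx": 0,"ty": 0,"tz": 0.7,"yaw": 0,"claw": 0},
    {"tx": 0,"ty": 0,"tz": 2.5,"yaw": 0,"claw": 0},
    {"tx": 0,"ty": 0,"tz": 3,"yaw": 0,"claw": 0},
    {"tx": 0,"ty": 0,"tz": 0,"yaw": 0,"claw": 0},
    {"tx": 0,"ty": 0,"tz": 0,"yaw": 0,"claw": 0},
  ],
)

```text
time_s: 15.15
position: [0.4388, 0.1777, 0.1614]
tool_rot: [[0.987, -0.163, -0.0], [-0.163, -0.987, 0.0], [-0.0, -0.0, -1.0]]
ft_force: [-0.6, -0.0, 0.3]
grip_width: 0.0002
gripper_force: 0.0
```

servo_tool(
  steps=[
    {"tx": -0.48,"ty": -2.93,"tz": 0,"yaw": 0,"claw": 0},
    {"tx": -0.48,"ty": -2.93,"tz": 0,"yaw": 0,"claw": 0},
    {"tx": -0.48,"ty": -2.93,"tz": 0,"yaw": 0,"claw": 0},
    {"tx": -0.48,"ty": -2.93,"tz": 0,"yaw": 0,"claw": 0},
    {"tx": -0.48,"ty": -2.93,"tz": 0,"yaw": 0,"claw": 0},
    {"tx": 3.22,"ty": -0.53,"tz": 0,"yaw": 0,"claw": 0},
    {"tx": 3.22,"ty": -0.53,"tz": 0,"yaw": 0,"claw": 0},
    {"tx": 3.22,"ty": -0.53,"tz": 0,"yaw": 0,"claw": 0},
    {"tx": 3.22,"ty": -0.53,"tz": 0,"yaw": 0,"claw": 0},
    {"tx": 3.22,"ty": -0.53,"tz": 0,"yaw": 0,"claw": 0},
    {"tx": 0,"ty": 0,"tz": -2,"yaw": 0,"claw": 0},
    {"tx": 0,"ty": 0,"tz": -2,"yaw": 0,"claw": 0},
    {"tx": 0,"ty": 0,"tz": 0,"yaw": 0,"claw": 0},
  ],
)

```text
time_s: 16.45
position: [0.5743, 0.005, 0.1176]
tool_rot: [[0.987, -0.163, -0.008], [-0.163, -0.987, 0.002], [-0.008, -0.0, -1.0]]
ft_force: [-0.3, -0.1, -0.4]
grip_width: -0.0002
gripper_force: 0.0
```

```bash
python3 - <<'E'
from h import *
s=env.observe(); print(s["position"],toP(s["position"]),s["ft_force"])
im,P=cloud("scene"); cv2.imwrite("pics/s3.png",cv2.resize(im[130:310,210:430,::-1],None,fx=3.3,fy=3.3,interpolation=cv2.INTER_CUBIC))
E
```

```text
[0.57431858 0.00503288 0.11759653] [  -1.59321276 -120.10326459  117.59653176] [-0.25153143 -0.12611974 -0.39781111]
```

View pics/s3.png

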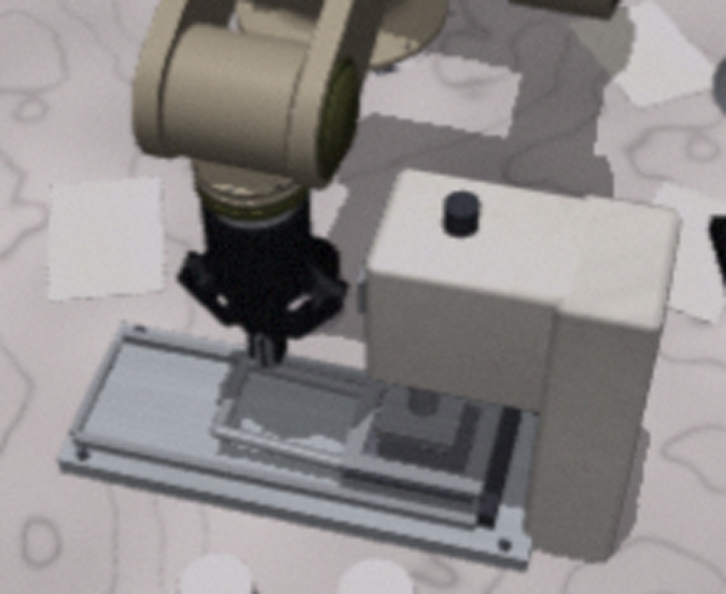

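The fingers hang over the handle opening, with room for the knuckles next to the head. I'll go down and hook the bar.

servo_tool(
  steps=[
    {"tx": 0.1,"ty": 0,"tz": -2.2,"yaw": 0,"claw": 0},
    {"tx": 0,"ty": 0,"tz": -2.2,"yaw": 0,"claw": 0},
    {"tx": 0,"ty": 0,"tz": -2.2,"yaw": 0,"claw": 0},
    {"tx": 0,"ty": 0,"tz": 0,"yaw": 0,"claw": 0},
    {"tx": -0.16,"ty": -0.99,"tz": 0,"yaw": 0,"claw": 0},
    {"tx": -0.16,"ty": -0.99,"tz": 0,"yaw": 0,"claw": 0},
    {"tx": -0.16,"ty": -0.99,"tz": 0,"yaw": 0,"claw": 0},
    {"tx": -0.16,"ty": -0.99,"tz": 0,"yaw": 0,"claw": 0},
    {"tx": -0.16,"ty": -0.99,"tz": 0,"yaw": 0,"claw": 0},
    {"tx": 0,"ty": 0,"tz": 0,"yaw": 0,"claw": 0},
  ],
)

```text
time_s: 17.5
position: [0.5694, -0.0466, 0.0564]
tool_rot: [[0.986, -0.164, 0.002], [-0.164, -0.986, -0.001], [0.002, 0.001, -1.0]]
ft_force: [0.8, 0.6, -0.1]
grip_width: 0.0002
gripper_force: 0.0
```

servo_tool(
  steps=[
    {"tx": -0.16,"ty": -0.99,"tz": -0.2,"yaw": 0,"claw": 0},
    {"tx": -0.16,"ty": -0.99,"tz": 0,"yaw": 0,"claw": 0},
    {"tx": -0.16,"ty": -0.99,"tz": 0,"yaw": 0,"claw": 0},
    {"tx": -0.16,"ty": -0.99,"tz": 0,"yaw": 0,"claw": 0},
    {"tx": -0.16,"ty": -0.99,"tz": 0,"yaw": 0,"claw": 0},
    {"tx": -0.16,"ty": -0.99,"tz": 0,"yaw": 0,"claw": 0},
    {"tx": -0.16,"ty": -0.99,"tz": 0,"yaw": 0,"claw": 0},
    {"tx": -0.16,"ty": -0.99,"tz": 0,"yaw": 0,"claw": 0},
    {"tx": -0.16,"ty": -0.99,"tz": 0,"yaw": 0,"claw": 0},
    {"tx": -0.16,"ty": -0.99,"tz": 0,"yaw": 0,"claw": 0},
    {"tx": -0.16,"ty": -0.99,"tz": 0,"yaw": 0,"claw": 0},
    {"tx": -0.16,"ty": -0.99,"tz": 0,"yaw": 0,"claw": 0},
    {"tx": -0.16,"ty": -0.99,"tz": 0,"yaw": 0,"claw": 0},
    {"tx": 0,"ty": 0,"tz": 0,"yaw": 0,"claw": 0},
    {"tx": 0.16,"ty": 0.99,"tz": 0,"yaw": 0,"claw": 0},
    {"tx": 0.16,"ty": 0.99,"tz": 0,"yaw": 0,"claw": 0},
    {"tx": 0,"ty": 0,"tz": 0,"yaw": 0,"claw": 0},
    {"tx": 0,"ty": 0,"tz": 4,"yaw": 0,"claw": 0},
    {"tx": 0,"ty": 0,"tz": 4,"yaw": 0,"claw": 0},
    {"tx": 0,"ty": 0,"tz": 4,"yaw": 0,"claw": 0},
  ],
)

```text
time_s: 19.5
position: [0.5514, -0.1532, 0.1748]
tool_rot: [[0.987, -0.162, -0.001], [-0.162, -0.987, -0.0], [-0.001, 0.0, -1.0]]
ft_force: [0.6, 0.1, 0.4]
grip_width: -0.0
gripper_force: 0.0
```

servo_tool(
  steps=[
    {"tx": -1,"ty": -4,"tz": 0,"yaw": 0,"claw": 0},
    {"tx": -1,"ty": -4,"tz": 0,"yaw": 0,"claw": 0},
    {"tx": -1,"ty": -4,"tz": 0,"yaw": 0,"claw": 0},
    {"tx": 0,"ty": 0,"tz": 0,"yaw": 0,"claw": 0},
  ],
)

```text
time_s: 19.9
position: [0.5205, -0.2775, 0.1731]
tool_rot: [[0.986, -0.167, -0.0], [-0.167, -0.986, -0.002], [0.0, 0.001, -1.0]]
ft_force: [-0.8, 1.1, -0.5]
grip_width: -0.0001
gripper_force: 0.0
```

```bash
python3 - <<'E'
from h import *
s=env.observe(); print(s["time_s"],s["position"],toP(s["position"]),s["ft_force"])
im,P=cloud("scene"); cv2.imwrite("pics/s4.png",cv2.resize(im[130:310,210:430,::-1],None,fx=3.3,fy=3.3,interpolation=cv2.INTER_CUBIC))
Q=toP(P).reshape(-1,3);Q=Q[~np.isnan(Q[:,0])];x,y,z=Q.T
b=Q[(abs(x)<25)&(y<-240)&(y>-350)&(z>46)&(z<60)];print("bar",len(b),np.percentile(b,[2,50,98],axis=0).round(1))
t=Q[(abs(x)<46)&(y<-60)&(y>-235)&(z>44)&(z<90)];print("lid",len(t),np.percentile(t,[2,50,98],axis=0).round(1))
p=Q[(abs(x)<28)&(y<-140)&(y>-190)&(z>44)&(z<90)];print("plate",np.percentile(p,[5,50,95],axis=0).round(1))
im,P=cloud("top");Q=toP(P).reshape(-1,3);Q=Q[~np.isnan(Q[:,0])];x,y,z=Q.T
p=Q[(x<-145)&(x>-185)&(y<60)&(y>0)&(z>20)&(z<110)];print("pad",len(p),np.percentile(p,[5,50,95],axis=0).round(1))
E
```

```text
19.9 [ 0.52053468 -0.27754944  0.17314921] [  -9.00377966 -407.6629175   173.14920611] [-0.8324918   1.13694514 -0.52617894]
bar 69 [[ -22.3 -325.4   48.8]
 [   0.8 -318.6   52.6]
 [  24.  -313.7   57.6]]
lid 1193 [[ -43.1 -223.1   46.8]
 [   2.1 -166.1   53.4]
 [  44.5 -112.5   57.2]]
plate [[ -25.3 -187.3   50.4]
 [   0.8 -164.6   53.5]
 [  25.3 -142.4   56.5]]
pad 413 [[-182.9    2.9   71.4]
 [-165.2   30.    77.3]
 [-147.2   56.9   83.3]]
```

View pics/s4.png

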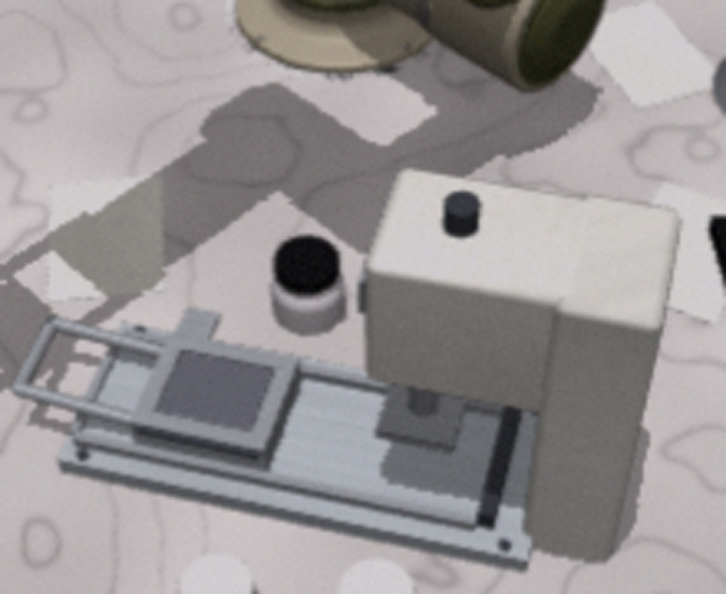

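The tray lies at y ≈ -167 mm, at (220,400) in the crop, with its lid shut. The plate is flush at 53 mm, the pedal is up at 77 mm and the robot touches nothing, so I hand in.

```bash
python3 -c "
from rig import env
print(env.close_job())"
```

```text
the job is handed in; nothing more can be done
None
```

I handed the job in after about 20 s of the 61 s allowed: the lid is shut, the press drove the plunger flush, the pedal is back up and the tray is drawn out to y ≈ -167 mm; no verdict came back.

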